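# Clamp a pedal with the thumbwheel

### The job

Slide the bicycle pedal, spindle end first, all the way into the bay of the low bench clamp and roll the edge thumbwheel with a fingertip until the sliding jaw presses the pedal firmly and squarely against the fixed jaw and the wheel will turn no further; drive the jaw only through its wheel, never by pushing the jaw itself. The lock bar lies over the wheel: swing it aside over the bay first, and when the pedal is clamped swing it fully back over the wheel. Leave the other things on the desk where they are.

Things in the scene. Friction and masses are not known exactly. Their poses are not given: they have to be found in the camera images.
- pedal: loose bicycle pedal lying flat, two black toothed cages round a white barrel, 80 wide (x), 114 long (y), 26 high, 0.17 kg (varies). Origin: centre of the underside. Body from y -54 to +32, the two cages' flat outer faces at x -40 and +40; the spindle stub (16 wide, z 6 to 21) sticks out from y +32 to +57. The end at y -52 is a flat face, good for pushing
- clamp: low bench clamp fixed to the desk, 205 x 160 mm; place and yaw vary; origin on the desk. In its frame the bay opens to -y (robot's right; mouth at y -70), no floor: the pedal slides in on the desk. Fixed jaw on the robot's side: inner face x -77, 34 high, lead-in to y -90. Rear beam: face y +64, 34 high. Grey housing x +50 to +112, y -55 to +70, 45 high
- seat (a point): point of the clamp at x -37, y 0, z 0 of its frame: where the pedal's origin comes to lie when it is all the way in (spindle to the rear beam, within some 7 mm of it) and held against the fixed jaw; pedal and clamp axes are then parallel
- jaw (a joint): travel of the sliding jaw (m), 0 fully open, when its face is at clamp x +33; it closes along clamp -x, so a square pedal against the fixed jaw is nipped at 0.030. Jaw: steel, 30 high, y -60 to +50, flared lead-in to y -77. The wheel drives it, 14 mm per rad; starts at 0 to 0.007; stays where left
- wheel_crest (a point): top of the thumbwheel (clamp x +81, y +5, z +54): black ribbed wheel, 47 dia, 24 wide, axis along clamp y, 9 mm proud of a slot in the housing. Rolling its top to the bay (clamp -x) closes the jaw. Rigid, does not give; rolling takes about 2 N at the rim, so press on the crest with 8 to 15 N while stroking. 40 to 50 mm of rim travel in all: several strokes
- lock_bar (a joint): angle of the steel lock bar (rad): 0 lying over the wheel along clamp -y, growing clockwise from above, to 1.6 lying over the bay along clamp -x. Stays where it is left; light to push
- bar_post (a point): top of the bar's upright post (12 mm diameter, z 65 to 88). The bar (14 wide, z 59 to 65) turns about a vertical pin at clamp x +81, y +55; the post is 78 mm from the pin
- grease_tin: bystander, tin 79 mm across, 30 high, origin centre of underside
- tape_roll: bystander, black tape roll 104 mm across, 24 high, origin centre of underside
- tube_box: bystander, small carton 61 x 90 x 36 high, origin centre of underside, long axis y
- oiler_green: bystander, oil bottle 43 mm across, 142 high, origin centre of underside
- chain_tool: bystander, chain tool 130 x 30 x 23 high, origin centre of underside, long axis y
- cassette: bystander, sprocket cassette 109 mm across, 24 high, origin centre of underside

How it is judged:
By the outcome, as a careful person would: the job done as asked, in the order asked, and still so for the second after the job is handed in, with the robot touching nothing.
It also fails if it takes over 72 s, if anything falls off the work surface, if the arm or the gripper's body presses on something with over 40 N, if the wrist force passes 120 N, or if a joint passes its speed limit or range.

### The arm

A 6-joint arm with a two-finger parallel gripper is mounted at the origin on a cart in front of the work surface, level with it; the furniture and walls round the work are solid. World frame = base frame: x ahead of the robot, y to its left, z up, the work surface at z = 0. Lengths are in mm, angles in degrees, forces in N, time in s.
With the tool pointing down it reaches from about 300 to 850 mm from the base axis. Payload 4.2 kg.
Tool frame: the origin (TCP) lies at the very end of the fingers, on their centre line; the grasp point (between the pads) lies 19 mm behind it (env.tcp_to_grasp is the distance from the TCP to the grasp point, in mm); z points along the fingers, y is the line along which they close (so a half turn about z gives the same grasp; the last joint's range is limited). The gripper opens to 91 mm and grips with 3 to 60 N. Pads are 32 mm wide; open, the fingers measure 118 mm over their backs; the gripper's body (76 mm by 178 mm) begins 60 mm behind the grasp point.
Start: joints at [-75.057, 18.312, 89.639, -0, 72.044, -1.146], TCP at [159.349, -552.495, 213.976] pointing down, gripper open.
Joint ranges: [-177.97, 177.97], [-48.28, 115.42], [12.27, 149.76], [-77.06, 257.06], [2.81, 150.46], [-146.56, 146.56]. Speed limits (degrees/s): [147.25, 147.25, 180, 180, 180, 180].

### API

Orientations are given as [roll, pitch, yaw] about the fixed x, y, z axes, in that order (R = Rz(yaw) Ry(pitch) Rx(roll)).
In Python, from workcell import env gives the robot as it stands.
- The arm moves only by the tool move_arm, never from a script. Its argument "plan" is a list of rows, each a list of 3 entries, a list of its own where there are three numbers: the shift along the world's x, y, z in cm, then the turn about the world's z in degrees, then the closure, from 0 (fully open) to 1 (shut). In form: [[[x, y, z], turn, claw], ...]. A call has 1 to 5 rows; each row shifts and turns the commanded pose from where the row before left it; what a row does not reach is not made up. A row lasts 1/10 s, in which the tool goes at most 50 mm and 8.59 degrees, less where a joint would pass 70% of its speed; a pose out of reach is approached as far as the arm can. A call is refused whole if a number of a shift passes 5 or a number of a turn 8.59, either way. A call with a gripper value outside its range is refused whole. The fingers move at their own pace and stop on an object; "squeeze" is the grip in N (left out, the last holds). Time passes only in rows, so rows that do not move let the fingers close. It gives the time, the measured TCP pose, the force, the opening and the grip force at its end, in the units of the state.
- env.state(): the state, without advancing time (a new reading comes with each control period).
- env.grab_frame(name): name is "side" or "top"; returns a dict with "frame" (480x640x3 uint8, red, green, blue), "z_map" (480x640 float32, mm along the optical axis (not along the pixel's ray), 0 where there is no reading), "fovy" (degrees; the focal length in pixels is half the picture's height over the tangent of half this angle, whatever the lens; pixels are square), "cx", "cy" (the principal point, pixels), "position" and "orientation" of the camera in the world. Camera axes: x right, y down, z forward; pixel columns grow to the right and rows downward; lengths in mm; the calibration is good to about 2 mm. A picture is of the moment at which its call begins.
- env.job_done(): hands the job in; it is judged then, once.
Trained networks look in a picture, given as the dict that the camera call returned (one of the last four; its "shot" number tells which), for a name from the list of things; names that differ only in an ending like _2 or _b are one class to them, and where a whole thing is asked for, a point or a joint stands for the part that bears it (a point fixed in the world has none). Each returns a list of dicts, best first, with "score" (0 to 1); they miss things now and then, are a little off and sometimes report something else, mostly with a low value. They report only what shows in the picture. A call takes as long as a camera call.
- env.search_frame(picture, label): "point" ([column, row] in pixels, amid what is visible of it).
- env.landmark_of(picture, label): "point" ([column, row] in pixels: a listed point, or the origin of a listed thing).
The state is a dict: "time_s": time; "qpos": joint angles; "qvel": joint speeds; "effort": joint torques, N m; "ee_pos": TCP position; "ee_rot": TCP orientation; "force": force on the tool from outside, world axes, zero at the start; "torque": the same for the moment, N m; "gripper_width": finger opening in mm; "gripper_force": force on a finger pad.
Only numpy, scipy, OpenCV 4.12 (cv2) and the standard library are available. Lean on these libraries where they do the work, as an engineer would, in place of code of your own. Each camera call takes 0.05 s, during which the arm holds its last target. There are 200 camera calls.

## Working session

There is one attempt and no reset: what is moved stays moved. The work goes in short steps, Python scripts to look and compute and a tool call to move; the robot and the scene stay as the last step left them, time stands still between calls to the robot, and variables do not carry over. Pictures are saved under pics/ and viewed, at most 10 in all, crops included, and the job is handed in when it is done.

Besides the shell and the picture viewer there is one more tool, called after "Request:" as a command line: name --argument value ..., lists and objects as JSON in quotes. move_arm: Moves the arm, as the interface text tells. Its arguments: {"type":"object","properties":{"plan":{"type":"array","items":{"type":"array"}},"squeeze":{"type":"number"}},"required":["plan"]}

```bash
mkdir -p pics; ls; cat > h.py <<'E'
import numpy as np, cv2
from workcell import env
from scipy.spatial.transform import Rotation as R
def rot(o):
    o=np.array(o,float)
    return o if o.shape==(3,3) else R.from_euler('xyz',o,degrees=True).as_matrix()
def ray(p,uv):
    f=240/np.tan(np.radians(p['fovy'])/2)
    return rot(p['orientation'])@np.array([(uv[0]-p['cx'])/f,(uv[1]-p['cy'])/f,1])
def at_z(p,uv,z):
    d=ray(p,uv);o=np.array(p['position']);return o+d*(z-o[2])/d[2]
def cloud(p):
    f=240/np.tan(np.radians(p['fovy'])/2)
    v,u=np.mgrid[0:480,0:640];Z=p['z_map']
    c=np.stack([(u-p['cx'])/f*Z,(v-p['cy'])/f*Z,Z],-1)
    w=c@rot(p['orientation']).T+np.array(p['position']);w[Z==0]=np.nan
    return w
def save(p,n): cv2.imwrite('pics/'+n,p['frame'][:,:,::-1])
E
python3 - <<'E'
from h import *
for n in ['top','side']:
    p=env.grab_frame(n);save(p,n+'0.png');print(n,p['position'],p['orientation'],p['fovy'],p['cx'],p['cy'])
    w=cloud(p)
    for l in ['pedal','clamp','seat','wheel_crest','bar_post','lock_bar','grease_tin','tape_roll','tube_box','oiler_green','chain_tool','cassette']:
        for fn in (env.landmark_of,env.search_frame):
            try:
                r=fn(p,l)[:2]
                for a in r:
                    u,v=np.round(a['point']).astype(int);print(l,fn.__name__,round(a['score'],2),np.round(a['point']),np.round(w[v,u]) , np.round(at_z(p,a['point'],0)[:2]))
            except Exception as e: print(l,e)
E
```

```text
pics
top [ 280.68971941 -135.49187526 1108.76627568] [-164.68276581    0.25592616  -72.18182541] 53.68039243096083 320.34633429925896 245.96461793848272
pedal call 0.57 [432. 285.] [ 551. -315.   26.] [ 558. -319.]
pedal call 0.71 [436. 283.] [ 560. -323.   21.] [ 565. -326.]
clamp call 0.78 [344. 268.] [ 533. -109.    3.] [ 534. -107.]
clamp call 0.92 [346. 247.] [582. -98.  11.] [585. -97.]
seat call 0.6 [344. 242.] [582. -91.  46.] [594. -90.]
seat call 0.42 [219. 278.] [416. 161.  23.] [419. 168.]
wheel_crest call 0.87 [355. 232.] [ 608. -109.   64.] [ 629. -107.]
wheel_crest call 0.47 [344. 266.] [ 537. -107.    4.] [ 539. -107.]
wheel_crest call 0.73 [343. 246.] [583. -90.   8.] [585. -90.]
bar_post call 0.72 [365. 238.] [ 596. -135.   79.] [ 620. -136.]
bar_post call 0.67 [351. 233.] [ 602. -101.   65.] [621. -99.]
lock_bar it knows: bar_post, cassette, chain_tool, clamp, grease_tin, oiler_green, pedal, seat, tape_roll, tube_box, wheel_crest
lock_bar call 0.83 [347. 230.] [607. -90.  62.] [628. -88.]
grease_tin call 0.79 [258. 310.] [373.  48.  32.] [375.  54.]
grease_tin call
[... 2043 characters left out ...]
.91 [188. 258.] [438. 319.  -1.] [438. 320.]
tape_roll call 0.49 [366. 326.] [ 349. -253.   17.] [ 364. -249.]
tape_roll call 0.63 [189. 262.] [399. 290.  23.] [422. 307.]
tube_box call 0.6 [430. 347.] [ 329. -422.   27.] [ 354. -421.]
tube_box call 0.85 [432. 341.] [ 344. -423.   33.] [ 375. -422.]
oiler_green call 0.69 [422. 249.] [ 699. -318.   21.] [ 725. -313.]
oiler_green call 0.48 [419. 241.] [ 704. -305.   44.] [ 759. -298.]
chain_tool call 0.74 [368. 327.] [ 344. -259.   20.] [ 363. -255.]
chain_tool call 0.59 [367. 324.] [ 355. -253.   18.] [ 371. -249.]
cassette call 0.73 [421. 248.] [ 699. -314.   24.] [ 728. -311.]
cassette call 0.37 [354. 240.] [ 592. -139.   84.] [ 692. -110.]
```

```bash
python3 - <<'E'
from h import *
p=env.grab_frame('top');c=p['frame'][185:335,295:495,::-1]
cv2.imwrite('pics/topc.png',cv2.resize(c,None,fx=4,fy=4,interpolation=cv2.INTER_CUBIC))
# ortho height map, both cams: world x 400..740 (up), y -420..0 (left=+y)
img=np.zeros((340,420),np.float32)
tops=[]
for n in ['top','side']:
    w=cloud(p if n=='top' else env.grab_frame('side')).reshape(-1,3)
    w=w[~np.isnan(w[:,0])]
    m=(w[:,0]>400)&(w[:,0]<740)&(w[:,1]>-420)&(w[:,1]<0)&(w[:,2]<150);w=w[m]
    np.save(n+'.npy',w)
    im=np.zeros((170,210),np.float32)
    for x,y,z in w:
        i,j=int((740-x)/2),int(-y/2);im[i,j]=max(im[i,j],z+5)
    im=cv2.dilate(im,np.ones((2,2)))
    tops.append(cv2.applyColorMap(np.clip(im*2.5,0,255).astype(np.uint8),cv2.COLORMAP_JET))
o=cv2.resize(np.vstack(tops),None,fx=1.7,fy=1.7,interpolation=cv2.INTER_NEAREST)
cv2.imwrite('pics/ortho.png',o);print(o.shape)
E
```

```text
(578, 357, 3)
```

View pics/topc.png

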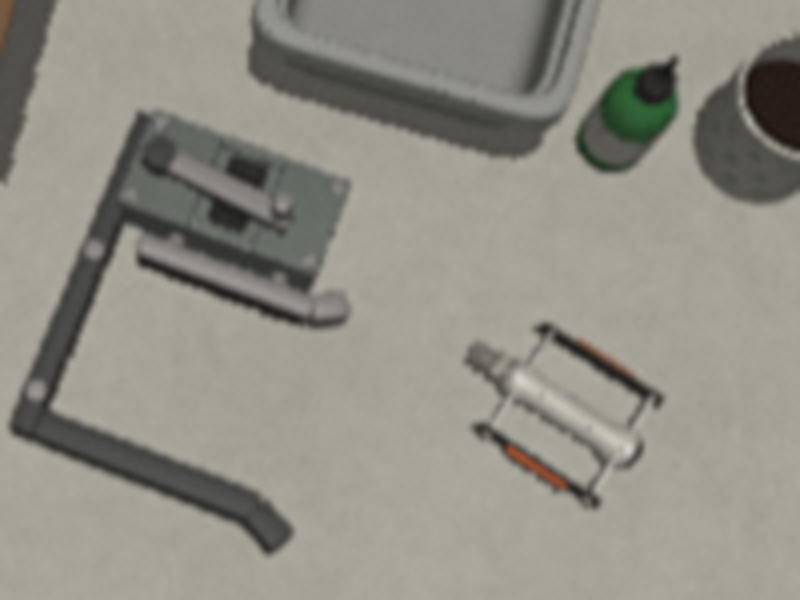

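View pics/ortho.png

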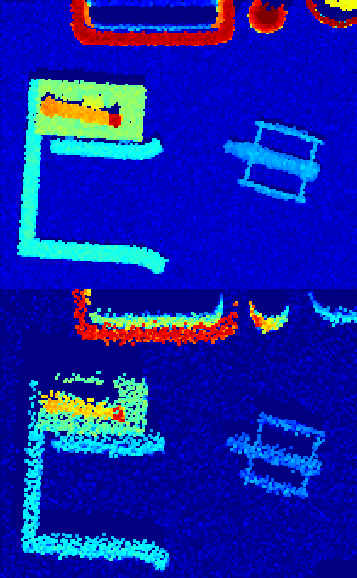

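```bash
cat > fit.py <<'E'
from h import *
from scipy.optimize import minimize
w=np.load('top.npy')
def loc(P,q):
    t=np.radians(q[2]);d=P[:,:2]-q[:2];return np.c_[d@[np.cos(t),np.sin(t)],d@[-np.sin(t),np.cos(t)]]
def edge(a,lo): # robust edge position from binned extremes
    return a
# housing top
H=w[(w[:,2]>40)&(w[:,2]<49)&(w[:,1]>-190)&(w[:,0]<670)]
r=cv2.minAreaRect(H[:,:2].astype(np.float32));print('housing',len(H),r)
# iterate: estimate yaw from housing front edge/fixed jaw inner edge
J=w[(w[:,2]>24)&(w[:,2]<40)&(w[:,1]>-130)&(w[:,1]<-45)&(w[:,0]<480)]
def upper(P,ax,s,bins):
    o=[]
    for b in bins:
        m=abs(P[:,1-ax]-b)<2.5
        if m.sum()>3: o.append((b,s*np.quantile(s*P[m,ax],.97)))
    return np.array(o)
e=upper(J,0,1,range(-125,-50,5));k=np.polyfit(e[:,0],e[:,1],1);print('fixed inner: x=',k,np.degrees(-np.arctan(k[0])),'res',np.std(e[:,1]-np.polyval(k,e[:,0])))
e=upper(J,0,-1,range(-125,-50,5));k2=np.polyfit(e[:,0],e[:,1],1);print('fixed outer',k2)
B=w[(w[:,2]>24)&(w[:,2]<40)&(w[:,1]>-60)&(w[:,0]<600)&(w[:,0]>470)]
e=upper(B,1,-1,range(480,600,5));k=np.polyfit(e[:,0],e[:,1],1);print('beam inner y=',k,np.degrees(np.arctan(k[0])),np.std(e[:,1]-np.polyval(k,e[:,0])))
M=w[(w[:,2]>24)&(w[:,2]<36)&(w[:,1]>-170)&(w[:,1]<-70)&(w[:,0]<590)&(w[:,0]>530)]
e=upper(M,0,-1,range(-150,-70,5));k=np.polyfit(e[:,0],e[:,1],1);print('jaw face x=',k,np.degrees(-np.arctan(k[0])),np.std(e[:,1]-np.polyval(k,e[:,0])))
Bar=w[(w[:,2]>56)&(w[:,2]<68)&(w[:,1]>-150)&(w[:,0]<670)];m=Bar[:,:2].mean(0);u=np.linalg.svd(Bar[:,:2]-m)[2][0];print('bar',m,np.degrees(np.arctan2(*u)),Bar[:,1].min(),Bar[:,1].max())
P=w[(w[:,2]>76)&(w[:,2]<100)&(w[:,1]>-160)&(w[:,0]<650)];print('post',P.mean(0),len(P))
Q=w[(w[:,2]>9)&(w[:,2]<40)&(w[:,1]<-250)&(w[:,1]>-400)&(w[:,0]<620)&(w[:,0]>490)]
print('pedal',len(Q),cv2.minAreaRect(Q[:,:2].astype(np.float32)),Q.min(0),Q.max(0))
S=Q[(Q[:,2]>12)];
# template: barrel + cages in pedal frame
def cost(q):
    l=loc(Q,q);d=np.minimum(abs(l[:,0])-8,np.minimum(abs(abs(l[:,0])-37)-3,1e3)).clip(0)
    dy=np.maximum(l[:,1]-57,-54-l[:,1]).clip(0)
    dy+=np.where(abs(l[:,0])>15,np.maximum(l[:,1]-34,-54-l[:,1]).clip(0),0)
    return np.mean(np.minimum(d,8)**2+ np.minimum(dy,20)**2)
best=min((minimize(cost,[x,y,t],method='Nelder-Mead') for x in (540,550,560) for y in (-310,-325,-340) for t in (-20,-12,-5)),key=lambda r:r.fun);print('fit',best.x,best.fun)
l=loc(Q,best.x);c=l[abs(l[:,0])<9];print('barrel ext',np.quantile(c[:,1],[.01,.99]),c[:,0].mean());c=l[abs(l[:,0])>30];print('cage',np.quantile(c[:,1],[.02,.98]),np.quantile(c[:,0],[.02,.98]))
E
python3 fit.py
```

```text
housing 959 ((544.40185546875, -97.29541015625), (128.63853454589844, 201.80828857421875), 85.01547241210938)
fixed inner: x= [7.27476866e-02 4.60451746e+02] -4.160805767317162 res 0.4398184059610393
fixed outer [6.11044210e-02 4.43111959e+02]
beam inner y= [-0.08880516  3.95457206] -5.074848352178897 4.535219312544096
jaw face x= [6.40927761e-02 5.66326239e+02] -3.667229540727781 0.4108218018591523
bar [608.26241447 -93.6597998 ] -169.6487252774807 -141.10712712908574 -47.31236522807659
post [ 599.80169956 -133.89407183   87.20641604] 28
pedal 695 ((554.3473510742188, -318.08782958984375), (112.67827606201172, 83.02263641357422), 75.99312591552734) [ 503.84071717 -378.50713901    9.01040393] [ 597.66545792 -263.57094705   30.12393706]
fit [ 553.77831849 -319.67255252  -16.74480497] 4.089630913665964
barrel ext [-53.21259317  56.30221439] -0.976884743858399
cage [-48.14853248  29.93405803] [-40.1174508   40.92960401]
```

```bash
python3 - <<'E'
from h import *
for n in ['top','side']:
    w=np.load(n+'.npy');t=np.radians(-4.1);c,s=np.cos(t),np.sin(t)
    # rotate into clamp-parallel axes about world origin
    a=w[:,0]*c+w[:,1]*s;b=-w[:,0]*s+w[:,1]*c
    z=w[:,2]
    bb=lambda m,v,q:np.round(np.quantile(v[m],q),1)
    q=[.01,.03,.5,.97,.99]
    mr=(w[:,1]>-200)&(w[:,0]<680)
    H=mr&(z>40)&(z<49)&(w[:,0]>578);print(n,'housing a',bb(H,a,q),'b',bb(H,b,q))
    F=mr&(z>28)&(z<40)&(w[:,1]>-140)&(w[:,1]<-60)&(w[:,0]<490);print(' fixed a',bb(F,a,q))
    B=mr&(z>28)&(z<40)&(w[:,0]>480)&(w[:,0]<570)&(w[:,1]>-60);print(' beam b',bb(B,b,q))
    J=mr&(z>26)&(z<35)&(w[:,0]>535)&(w[:,0]<575)&(w[:,1]<-70)&(w[:,1]>-140);print(' jaw a',bb(J,a,q))
    Bm=mr&(z>56)&(z<70)&(w[:,0]<680);print(' bar a',bb(Bm,a,q),'b',bb(Bm,b,q))
    P=mr&(z>76);print(' post',bb(P,a,q),bb(P,b,q))
    T=mr&(z>15)&(z<40)&(w[:,0]<500);print(' fixed b ext',bb(T,b,q))
E
```

```text
top housing a [587.1 587.6 611.6 648.  649.1] b [-122.2 -120.1  -67.7   -1.3    0.8]
 fixed a [442.6 442.8 451.  459.7 460.2]
 beam b [-5.  -4.6  2.7 10.6 11.2]
 jaw a [565.2 565.5 571.5 579.4 579.9]
 bar a [603.  604.2 613.5 624.7 626.8] b [-96.3 -89.7 -47.2  -7.4  -4.3]
 post [602.3 602.6 608.  613.1 613.4] [-96.1 -95.8 -90.7 -85.7 -85.1]
 fixed b ext [-157.5 -153.6  -60.4    8.4   10.1]
side housing a [583.4 585.  605.1 640.9 643.8] b [-125.8 -124.1  -73.2   -4.7   -2.7]
 fixed a [430.8 433.  442.5 454.4 455.6]
 beam b [-8.4 -8.1 -0.6  6.9  7.1]
 jaw a [553.7 555.6 565.9 581.9 582.7]
 bar a [595.8 597.7 605.3 618.2 621.5] b [-98.7 -97.  -49.4 -10.3  -6.2]
 post [595.8 596.1 601.5 689.6 690.7] [-134.4 -120.9  -95.   -89.6  -89.6]
 fixed b ext [-163.2 -160.5  -67.5    4.2    6.2]
```

```bash
python3 - <<'E'
from h import *
s=env.state();print({k:np.round(v,2) for k,v in s.items()});
T=rot(s['ee_rot']);print('tool y axis',T[:,1],env.tcp_to_grasp)
w=np.load('top.npy');m=(w[:,0]>680)&(w[:,1]>-280);print('tray',w[m].min(0),w[m].max(0))
t=np.radians(-16.7);d=w[:,:2]-[553.8,-319.7];u=d@[np.cos(t),np.sin(t)];v=d@[-np.sin(t),np.cos(t)];z=w[:,2]
for lo in range(-56,60,8):
    m=(abs(v-lo-4)<4)&(z>8)&(abs(u)<45);m2=m&(abs(u)<25);print(lo+4,m.sum(),np.round([u[m2].min(),u[m2].max(),z[m2].max()],0) if m2.any() else '', np.round(np.sort(u[m&(abs(u)>25)])[[0,-1]],0) if (m&(abs(u)>25)).any() else '')
E
```

```text
{'time_s': np.float64(2.5), 'qpos': array([-75.06,  18.31,  89.64,   0.  ,  72.04,  -1.15]), 'qvel': array([ 0.02, -0.02,  0.03, -0.  ,  0.01,  0.11]), 'effort': array([ 0.000e+00, -4.123e+01, -2.322e+01,  7.000e-02,  4.000e-02,
        0.000e+00]), 'ee_pos': array([ 159.36, -552.5 ,  213.98]), 'ee_rot': array([179.99,  -0.  ,  16.09]), 'force': array([-0.13,  0.19,  0.92]), 'torque': array([ 0.05, -0.06,  0.02]), 'gripper_force': np.float64(0.0), 'gripper_width': np.float64(91.22)}
tool y axis [ 2.77098242e-01 -9.60841583e-01  1.25174864e-04] 18.8
tray [ 680.01068486 -279.93436756   -7.36739817] [ 7.39974106e+02 -2.34269856e-02  9.58196670e+01]
-52 30 [-10.   8.  28.] [-37.  36.]
-44 92 [-25.  24.  29.] [-39.  37.]
-36 56 [-10.  10.  30.] [-37.  38.]
-28 53 [-8.  9. 27.] [-40.  42.]
-20 53 [-10.   9.  26.] [-41.  42.]
-12 54 [-9.  9. 29.] [-41.  42.]
-4 55 [-9.  9. 26.] [-41.  41.]
4 55 [-9.  9. 25.] [-40.  41.]
12 52 [-8.  9. 26.] [-40.  39.]
20 56 [-21.  20.  28.] [-37.  38.]
28 73 [-24.  22.  28.] [-39.  37.]
36 27 [-10.   9.  25.] 
44 23 [-8.  6. 24.] 
52 20 [-7.  6. 24.] 
60 5 [-4.  6. 22.]
```

Request:
move_arm --plan '[[[4, 4, 0], 0, 0.6], [[4, 4, 0], 0, 0.6], [[4, 4, 0], 0, 0.6], [[4, 4, 0], 0, 0.6], [[4, 4, 0], 0, 0.6]]' --squeeze 15

```text
time_s: 3.0
ee_pos: [337.2, -374.3, 214.2]
ee_rot: [180.0, -0.0, 16.1]
force: [0.6, -0.1, 0.5]
gripper_width: 54.3
gripper_force: 0.0
```

Request:
move_arm --plan '[[[3.3, 3, 0], 7.8, 0.74], [[3.3, 3, 0], 7.8, 0.74], [[3.3, 3, 0], 7.8, 0.74], [[3.3, 3, 0], 7.8, 0.74], [[3.3, 3, 0], 7.8, 0.74]]'

```text
time_s: 3.5
ee_pos: [502.4, -224.3, 214.2]
ee_rot: [180.0, 0.0, 55.4]
force: [-0.1, -0.4, -0.4]
gripper_width: 23.5
gripper_force: 0.0
```

Request:
move_arm --plan '[[[3.3, 3, 0], 7.8, 0.74], [[3.3, 3, 0], 7.8, 0.74], [[3.1, 3, 0], 7.8, 0.74], [[0, 0, -3], 0, 0.74], [[0, 0, -3], 0, 0.74]]'

```text
time_s: 4.0
ee_pos: [599.8, -134.5, 153.8]
ee_rot: [179.8, 0.0, 78.6]
force: [0.2, -0.2, -0.3]
gripper_width: 23.9
gripper_force: 0.0
```

```bash
python3 - <<'E'
from h import *
s=env.state();print(s['ee_pos'],s['ee_rot'],s['gripper_width'],s['qpos'])
fs=[]
for n in ['top','side']:
    p=env.grab_frame(n)
    f=240/np.tan(np.radians(p['fovy'])/2);P=np.array(s['ee_pos'])
    im=p['frame'][:,:,::-1].copy()
    c=rot(p['orientation']).T@(P-np.array(p['position']));u=int(round(p['cx']+f*c[0]/c[2]));v=int(round(p['cy']+f*c[1]/c[2]));print(n,u,v)
    im=cv2.resize(im[v-50:v+50,u-65:u+65],None,fx=4,fy=4,interpolation=cv2.INTER_CUBIC);cv2.circle(im,(262,202),4,(0,0,255),1)
    fs.append(im[:300] if 0 else cv2.resize(im,(400,308)))
cv2.imwrite('pics/post.png',np.hstack(fs))
E
```

```text
[ 599.75043767 -134.48156814  153.76465515] [1.79847720e+02 1.04926472e-02 7.86433583e+01] 23.85492681280495 [-1.37080976e+01  2.41428259e+01  8.95914162e+01 -4.63268543e-03
  6.61131761e+01 -2.34959954e+00]
top 368 226
side 355 218
```

View pics/post.png

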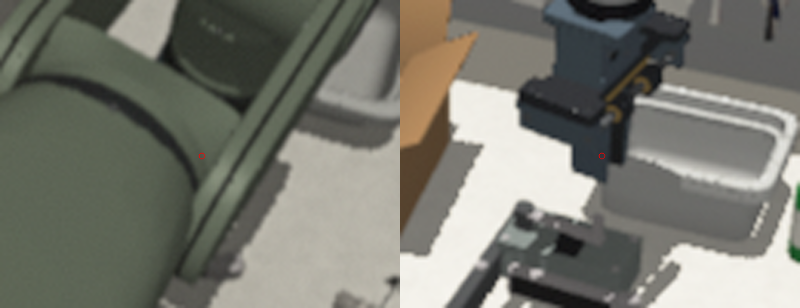

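Request:
move_arm --plan '[[[0, 0, -3], 0, 0.74], [[0, 0, -2.5], 0, 0.74], [[0, 0, -1.2], 0, 0.74], [[0, 0, 0], 0, 0.74]]'

```text
time_s: 4.5
ee_pos: [597.6, -135.8, 86.5]
ee_rot: [-179.9, -0.0, 78.5]
force: [-0.4, -0.6, -0.4]
gripper_width: 24.0
gripper_force: 0.0
```

Request:
move_arm --plan '[[[0.2, 0.1, -0.7], 0, 0.74], [[0, 0, -0.7], 0, 0.74], [[0, 0, 0], 0, 0.74]]'

```text
time_s: 4.8
ee_pos: [600.0, -134.7, 72.8]
ee_rot: [-180.0, -0.0, 78.5]
force: [0.2, 0.9, 0.5]
gripper_width: 23.3
gripper_force: 0.0
```

```bash
python3 - <<'E'
import numpy as np
t=np.radians(-4.1);c,s=np.cos(t),np.sin(t);M=np.array([[c,-s],[s,c]]);O=np.array([530.7,-106.9])
f=lambda th:O+M@(np.array([81,55])+78*np.array([-np.sin(th),-np.cos(th)]))
ths=np.linspace(0.13,1.66,13);pts=np.array([f(t) for t in ths]);print(np.round(pts,0));print(np.round(np.diff(pts,axis=0)/10,2),np.degrees(ths[1]-ths[0]))
E
```

```text
[[ 600. -134.]
 [ 590. -132.]
 [ 581. -128.]
 [ 572. -123.]
 [ 564. -117.]
 [ 557. -110.]
 [ 551. -102.]
 [ 546.  -94.]
 [ 542.  -85.]
 [ 539.  -75.]
 [ 538.  -65.]
 [ 537.  -55.]
 [ 538.  -45.]]
[[-0.96  0.26]
 [-0.92  0.38]
 [-0.86  0.49]
 [-0.79  0.6 ]
 [-0.71  0.7 ]
 [-0.62  0.78]
 [-0.51  0.85]
 [-0.4   0.91]
 [-0.28  0.95]
 [-0.16  0.98]
 [-0.03  0.99]
 [ 0.1   0.99]] 7.305211887917993
```

Request:
move_arm --plan '[[[-0.96, 0.26, 0], -7.3, 0.74], [[-0.92, 0.38, 0], -7.3, 0.74], [[-0.86, 0.49, 0], -7.3, 0.74], [[-0.79, 0.6, 0], -7.3, 0.74], [[-0.71, 0.7, 0], -7.3, 0.74]]'

```text
time_s: 5.3
ee_pos: [557.8, -110.6, 73.6]
ee_rot: [179.9, -0.0, 41.7]
force: [0.3, -0.4, -0.2]
gripper_width: 23.4
gripper_force: 0.3
```

Request:
move_arm --plan '[[[-0.62, 0.78, 0], -7.3, 0.74], [[-0.51, 0.85, 0], -7.3, 0.74], [[-0.4, 0.91, 0], -7.3, 0.74], [[-0.28, 0.95, 0], -7.3, 0.74], [[-0.16, 0.98, 0], -7.3, 0.74]]'

```text
time_s: 5.8
ee_pos: [538.1, -65.6, 73.7]
ee_rot: [180.0, -0.1, 5.2]
force: [1.3, -0.1, -0.4]
gripper_width: 23.6
gripper_force: 0.3
```

Request:
move_arm --plan '[[[-0.03, 0.99, 0], -7.3, 0.74], [[0.1, 0.99, 0], -7.3, 0.74], [[0, 0.1, 0], 0, 0.74]]'

```text
time_s: 6.1
ee_pos: [538.7, -45.2, 73.6]
ee_rot: [179.9, -0.0, -9.0]
force: [-1.8, -4.4, 1.9]
gripper_width: 23.7
gripper_force: 2.3
```

Request:
move_arm --plan '[[[0, -0.5, 0], 0, 0.74], [[0, 0, 4], 0, 0.74], [[0, 0, 4], 0, 0.74], [[0, -2.5, 3], 7.5, 0.74], [[0, -2.5, 0], 7.5, 0.74]]'

```text
time_s: 6.6
ee_pos: [541.8, -101.0, 188.2]
ee_rot: [179.9, -0.6, 6.4]
force: [0.2, 0.2, 0.7]
gripper_width: 23.8
gripper_force: 0.0
```

Request:
move_arm --plan '[[[0, -2.5, 0], 7.5, 0.7], [[0, -2.5, 0], 7.5, 0.7], [[0, -2.5, 0], 7.5, 0.7], [[0, -2.5, 0], 7.5, 0.7], [[0, -2.5, 0], 7.5, 0.7]]'

```text
time_s: 7.1
ee_pos: [538.7, -226.4, 183.2]
ee_rot: [180.0, -0.1, 43.8]
force: [-0.0, 0.5, 0.3]
gripper_width: 27.1
gripper_force: 0.0
```

Request:
move_arm --plan '[[[0.4, -2.5, 0], 7.5, 0.7], [[0.4, -2.5, 0], 7.5, 0.7], [[0.4, -2.5, 0], 7.5, 0.7], [[0, -0.4, 0], 7.3, 0.7], [[0, 0, 0], 0, 0.7]]'

```text
time_s: 7.6
ee_pos: [550.5, -305.3, 182.7]
ee_rot: [180.0, -0.0, 73.2]
force: [0.6, 0.3, 0.4]
gripper_width: 27.4
gripper_force: 0.0
```

```bash
python3 - <<'E'
from h import *
s=env.state();print(s['ee_pos'],s['ee_rot'])
w=cloud(env.grab_frame('top')).reshape(-1,3);t=np.radians(-4.1);c,sn=np.cos(t),np.sin(t)
d=w[:,:2]-[530.7,-106.9];a=d@[c,sn];b=d@[-sn,c];z=w[:,2]
m=(a>-50)&(a<75)&(b>30)&(b<80)&(z>55)&(z<100)
if m.sum():
  print(m.sum(),np.quantile(a[m],[.02,.5,.98]),np.quantile(b[m],[.02,.5,.98]));m&=z>72;print('post',m.sum(),a[m].mean(),b[m].mean(),z[m].max())
E
```

```text
[ 550.54475963 -305.33334161  182.72770126] [ 1.79983891e+02 -4.05531924e-02  7.31506229e+01]
209 [-2.98161874 34.28619732 73.93807811] [49.29281369 55.71056329 62.92488481]
post 31 3.64675593543731 56.43512631117013 93.20898987030796
```

Request:
move_arm --plan '[[[0, -2.4, -2], 0, 0.7], [[0, 0, -5], 0, 0.7], [[0, 0, -5], 0, 0.7], [[0, 0, -2], 0, 0.7], [[0, 0, 0], 0, 0.7]]'

```text
time_s: 8.15
ee_pos: [548.3, -325.9, 39.3]
ee_rot: [-179.6, -0.1, 73.1]
force: [1.0, 0.2, 0.2]
gripper_width: 27.4
gripper_force: 0.0
```

Request:
move_arm --plan '[[[0, 0, -1], 0, 0.7], [[0, 0, -0.8], 0, 0.7], [[0, 0, -0.8], 0, 0.7], [[0, 0, 0], 0, 0.7]]'

```text
time_s: 8.55
ee_pos: [552.0, -328.5, 23.7]
ee_rot: [179.7, 0.1, 73.2]
force: [-6.7, 3.9, 29.1]
gripper_width: 27.5
gripper_force: 14.6
```

Request:
move_arm --plan '[[[0, 0, 2], 0, 0.7], [[0, 0, 2.5], 0, 0.7], [[0, 0, 0], 0, 0.7]]'

```text
time_s: 8.85
ee_pos: [553.5, -329.5, 66.6]
ee_rot: [179.5, 0.1, 73.2]
force: [-0.3, -0.4, 0.2]
gripper_width: 27.3
gripper_force: 0.0
```

```bash
python3 - <<'E'
from h import *
s=env.state();print(s['ee_pos'],s['ee_rot'])
fs=[]
for n in ['top','side']:
    p=env.grab_frame(n)
    f=240/np.tan(np.radians(p['fovy'])/2);P=np.array([551,-322,20.])
    c=rot(p['orientation']).T@(P-np.array(p['position']));u=int(round(p['cx']+f*c[0]/c[2]));v=int(round(p['cy']+f*c[1]/c[2]))
    fs.append(cv2.resize(p['frame'][v-45:v+35,u-50:u+50,::-1],(400,320),interpolation=cv2.INTER_CUBIC));print(u,v)
    w=cloud(p).reshape(-1,3);np.save(n+'2.npy',w)
cv2.imwrite('pics/ped.png',np.hstack(fs))
E
```

```text
[ 553.45139229 -329.48991554   66.57156839] [1.79463093e+02 1.35395470e-01 7.31770742e+01]
434 286
411 282
```

View pics/ped.png

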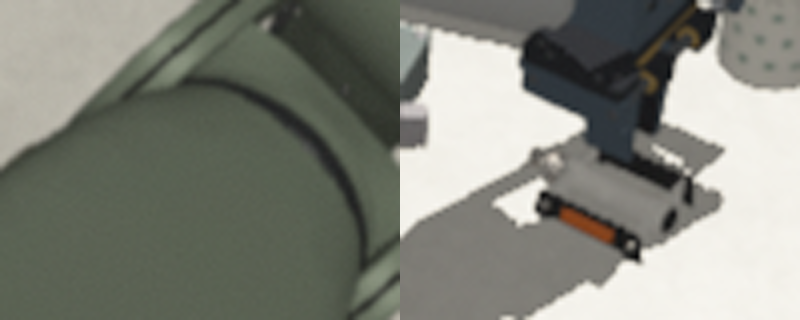

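```bash
cat > pf.py <<'E'
import sys
from h import *
from scipy.optimize import minimize
def fit(w,x0,zmin=8,zmax=32,r=62):
    Q=w[(w[:,2]>zmin)&(w[:,2]<zmax)&(np.hypot(w[:,0]-x0[0],w[:,1]-x0[1])<r+15)]
    def loc(P,q):
        t=np.radians(q[2]);d=P[:,:2]-q[:2];return np.c_[d@[np.cos(t),np.sin(t)],d@[-np.sin(t),np.cos(t)]]
    def cost(q):
        l=loc(Q,q);x=abs(l[:,0])
        d=np.minimum((x-9).clip(0),(abs(x-37)-3).clip(0))
        bar=np.maximum(x-40,np.minimum(abs(l[:,1]+46),abs(l[:,1]-26))-3).clip(0);d=np.minimum(d,bar)
        dy=np.maximum(l[:,1]-57,-54-l[:,1]).clip(0)+np.where(x>15,np.maximum(l[:,1]-32,0),0)
        return np.mean(np.minimum(d,8)**2+np.minimum(dy,20)**2)
    b=min((minimize(cost,np.add(x0,[i,j,k]),method='Nelder-Mead') for i in(-6,6) for j in(-8,8) for k in(-6,6)),key=lambda r:r.fun)
    return np.round(b.x,1),round(b.fun,2),len(Q)
E
python3 - <<'E'
from pf import *
for n in ['top.npy','side.npy','side2.npy']:
    w=np.load(n);w=w[~np.isnan(w[:,0])];print(n,fit(w,[552,-320,-16.7]))
E
```

```text
top.npy (array([ 554. , -319.2,  -16.7]), np.float64(0.05), 704)
side.npy (array([ 547.7, -321.8,  -17.2]), np.float64(0.8), 524)
side2.npy (array([ 548. , -322. ,  -17.5]), np.float64(0.82), 480)
```

Request:
move_arm --plan '[[[-0.25, 0.05, -1.5], 0, 0.68], [[0, 0, -1.0], 0, 0.68], [[0, 0, 0], 0, 0.68], [[0, 0, 0], 0, 0.68]]'

```text
time_s: 9.35
ee_pos: [548.0, -327.2, 36.1]
ee_rot: [-179.9, -0.0, 73.2]
force: [0.8, 0.4, 0.5]
gripper_width: 29.4
gripper_force: 0.0
```

Request:
move_arm --plan '[[[0, 0, 0], 0, 0.68], [[0, 0, 0], 0, 0.68]]'

```text
time_s: 9.55
ee_pos: [548.6, -327.6, 37.4]
ee_rot: [179.9, 0.0, 73.2]
force: [0.4, 0.2, 0.8]
gripper_width: 29.3
gripper_force: 0.0
```

Settled; correct +2.5 mm in x, −1.2 in y, then descend gently.

Request:
move_arm --plan '[[[0.25, -0.12, 0], 0, 0.68], [[0, 0, -0.6], 0, 0.68], [[0, 0, -0.6], 0, 0.68], [[0, 0, -0.6], 0, 0.68], [[0, 0, 0], 0, 0.68]]'

```text
time_s: 10.05
ee_pos: [550.8, -328.7, 23.7]
ee_rot: [179.9, 0.0, 73.2]
force: [-7.6, 4.1, 27.4]
gripper_width: 29.2
gripper_force: 14.0
```

Request:
move_arm --plan '[[[0, 0, 2], 0, 0], [[0, 0, 2], 0, 0], [[-0.55, -1.9, 0], 0, 0], [[0, 0, 0], 0, 0], [[0, 0, 0], 0, 0]]'

```text
time_s: 10.55
ee_pos: [544.1, -347.9, 57.4]
ee_rot: [-179.9, -0.0, 73.1]
force: [0.4, 1.1, -0.8]
gripper_width: 66.5
gripper_force: 0.0
```

```bash
python3 - <<'E'
from pf import *
s=env.state();print(s['ee_pos'],s['ee_rot'],s['gripper_width'])
w=cloud(env.grab_frame('side')).reshape(-1,3);w=w[~np.isnan(w[:,0])];print(fit(w,[552,-320,-16.7]))
E
```

```text
[ 544.10965545 -347.88737378   57.44732612] [-1.79864318e+02 -4.93242940e-02  7.31054536e+01] 66.46850756892879
(array([ 547.6, -321.7,  -16. ]), np.float64(0.82), 431)
```

Request:
move_arm --plan '[[[0.1, 0, 0], 0, 0], [[0, 0, -1], 0, 0], [[0, 0, -1], 0, 0], [[0, 0, -0.8], 0, 0], [[0, 0, 0], 0, 0]]'

```text
time_s: 11.1
ee_pos: [545.1, -346.7, 28.8]
ee_rot: [-179.8, -0.1, 73.2]
force: [-0.7, -0.0, -0.5]
gripper_width: 91.0
gripper_force: 0.0
```

Request:
move_arm --plan '[[[0, -0.1, -0.8], 0, 0], [[0, 0, -0.8], 0, 0], [[0, 0, -0.7], 0, 0], [[0, 0, 0], 0, 0]]'

```text
time_s: 11.5
ee_pos: [545.5, -348.1, 6.6]
ee_rot: [-179.9, -0.0, 73.2]
force: [0.2, 1.3, 0.5]
gripper_width: 91.2
gripper_force: 0.0
```

Request:
move_arm --plan '[[[0, 0, 0], 0, 0.3], [[0, 0, 0], 0, 0.3], [[0, 0, 0], 0, 0.3], [[0, 0, 0], 0, 0.3]]' --squeeze 15

```text
time_s: 11.9
ee_pos: [546.3, -348.7, 8.2]
ee_rot: [180.0, 0.0, 73.2]
force: [-0.7, 0.0, -1.1]
gripper_width: 79.9
gripper_force: 15.0
```

```bash
python3 - <<'E'
import numpy as np
t=np.radians(-4.1);c,s=np.cos(t),np.sin(t);M=np.array([[c,-s],[s,c]]);O=np.array([530.7,-106.9])
for x,y in [(-31,-160),(-31,-108),(-31,-54),(-37,0)]: print(x,y,O+M@[x,y])
E
```

```text
-31 -160 [ 488.33974464 -264.27410449]
-31 -108 [ 492.05761174 -212.40718378]
-31 -54 [ 495.91847374 -158.5453815 ]
-37 0 [ 493.79469103 -104.25459456]
```

Request:
move_arm --plan '[[[-1.9, 2.4, 0], 4.2, 0.3], [[-1.9, 2.4, 0], 4.2, 0.3], [[-2.0, 2.4, 0], 4.3, 0.3], [[0, 0, 0], 0, 0.3], [[0, 0, 0], 0, 0.3]]'

```text
time_s: 12.4
ee_pos: [488.9, -276.9, 8.5]
ee_rot: [179.9, 0.1, 85.9]
force: [0.1, 0.2, -1.8]
gripper_width: 80.1
gripper_force: 15.0
```

```bash
python3 - <<'E'
from pf import *
s=env.state();print(s['ee_pos'],s['ee_rot'],s['gripper_width'])
w=cloud(env.grab_frame('side')).reshape(-1,3);w=w[~np.isnan(w[:,0])];q=fit(w,[485,-245,-4.1]);print(q)
E
```

```text
[ 488.88127532 -276.94795225    8.49099628] [1.79909239e+02 5.19253969e-02 8.58626494e+01] 80.06409374859246
(array([ 482.2, -250.6,  -13.7]), np.float64(6.85), 263)
```

Request:
move_arm --plan '[[[0.1, 1.6, 0], 0, 0.3], [[0.1, 1.6, 0], 0, 0.3], [[0.1, 1.6, 0], 0, 0.3], [[0.0, 1.6, 0], 0, 0.3], [[0, 0, 0], 0, 0.3]]'

```text
time_s: 12.95
ee_pos: [491.0, -209.8, 8.0]
ee_rot: [-179.9, -0.1, 86.0]
force: [-0.1, 1.1, 1.5]
gripper_width: 79.7
gripper_force: 15.0
```

```bash
python3 - <<'E'
from h import *
s=env.state();print(s['ee_pos'],s['ee_rot'],s['gripper_width'],s['force'])
p=env.grab_frame('side');f=240/np.tan(np.radians(p['fovy'])/2);P=np.array([510,-170,20.])
c=rot(p['orientation']).T@(P-np.array(p['position']));u=int(round(p['cx']+f*c[0]/c[2]));v=int(round(p['cy']+f*c[1]/c[2]))
cv2.imwrite('pics/in.png',cv2.resize(p['frame'][v-60:v+40,u-70:u+60,::-1],None,fx=5,fy=5,interpolation=cv2.INTER_CUBIC))
E
```

```text
[ 491.01751965 -209.76680849    8.00283984] [-1.79946901e+02 -9.36322629e-02  8.59810363e+01] 79.72209231890014 [-0.11212648  1.08259153  1.48767098]
```

View pics/in.png

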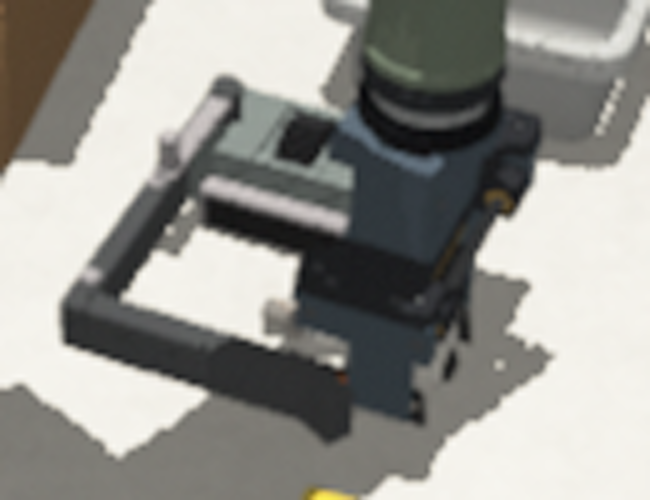

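Request:
move_arm --plan '[[[0, 0, 0], 0, 0.07], [[0, 0, 0], 0, 0.07], [[0, 0, 2], 0, 0.07], [[0, 0, 2.5], 0, 0.07], [[-0.2, -2.5, 0], 0, 1]]'

```text
time_s: 13.5
ee_pos: [490.9, -237.6, 55.6]
ee_rot: [179.7, 0.1, 86.0]
force: [0.9, -0.3, -0.8]
gripper_width: 79.3
gripper_force: 0.0
```

Request:
move_arm --plan '[[[-0.2, -2.6, 0], 0, 1], [[0, 0, 0], 0, 1], [[0, 0, 0], 0, 1], [[0, 0, 0], 0, 1], [[0, 0, 0], 0, 1]]'

```text
time_s: 14.0
ee_pos: [487.0, -262.9, 52.7]
ee_rot: [-180.0, -0.0, 85.9]
force: [0.1, -0.2, -0.1]
gripper_width: 39.6
gripper_force: 0.0
```

```bash
cat >> pf.py <<'E'
def ab(x,y):
    t=np.radians(-4.1);c,s=np.cos(t),np.sin(t);return np.round([(x-530.7)*c+(y+106.9)*s,-(x-530.7)*s+(y+106.9)*c],1)
E
python3 - <<'E'
from pf import *
s=env.state();print(s['ee_pos'],s['ee_rot'],s['gripper_width'],ab(*s['ee_pos'][:2]))
for n in ['top','side']:
    w=cloud(env.grab_frame(n)).reshape(-1,3);w=w[~np.isnan(w[:,0])];
    m=(w[:,0]>455)&(w[:,0]<560)&(w[:,1]<-100);q=fit(w[m],[494,-182,-4.1],12,30);print(n,q,ab(*q[0][:2]))
E
```

```text
[ 487.02327881 -262.88486381   52.74792617] [-1.79966181e+02 -2.67968141e-02  8.59234176e+01] 39.60164190869834 [ -32.4 -158.7]
top (array([ 525.9, -166. ,  -13.4]), np.float64(11.09), 164) [ -0.6 -59.3]
side (array([ 485.7, -178.9,    6. ]), np.float64(19.41), 393) [-39.7 -75. ]
```

Request:
move_arm --plan '[[[0, 0, -2.5], 0, 1], [[0, 0, -1.5], 0, 1], [[0, 0, -0.5], 0, 1], [[0, 0, 0], 0, 1], [[0, 0, 0], 0, 1]]'

```text
time_s: 14.6
ee_pos: [487.8, -263.7, 8.6]
ee_rot: [179.9, 0.0, 85.9]
force: [1.3, 0.2, 0.0]
gripper_width: 0.4
gripper_force: 0.0
```

Request:
move_arm --plan '[[[0.09, 1.2, 0], 0, 1], [[0.09, 1.2, 0], 0, 1], [[0.09, 1.2, 0], 0, 1], [[0.09, 1.2, 0], 0, 1], [[0, 0, 0], 0, 1]]'

```text
time_s: 15.1
ee_pos: [490.5, -213.4, 8.0]
ee_rot: [-179.9, -0.1, 86.0]
force: [0.2, 0.4, -0.6]
gripper_width: 0.4
gripper_force: 0.0
```

```bash
python3 - <<'E'
from h import *
from pf import ab
s=env.state();print(s['ee_pos'],s['gripper_width'],s['force'],ab(*s['ee_pos'][:2]))
p=env.grab_frame('side');f=240/np.tan(np.radians(p['fovy'])/2);P=np.array([510,-150,20.])
c=rot(p['orientation']).T@(P-np.array(p['position']));u=int(round(p['cx']+f*c[0]/c[2]));v=int(round(p['cy']+f*c[1]/c[2]))
cv2.imwrite('pics/in2.png',cv2.resize(p['frame'][v-50:v+50,u-65:u+65,::-1],None,fx=5,fy=5,interpolation=cv2.INTER_CUBIC))
E
```

```text
[ 490.5217536  -213.4486626     8.02253623] 0.3783516889917251 [ 0.24477925  0.38361968 -0.57754329] [ -32.5 -109.1]
```

View pics/in2.png

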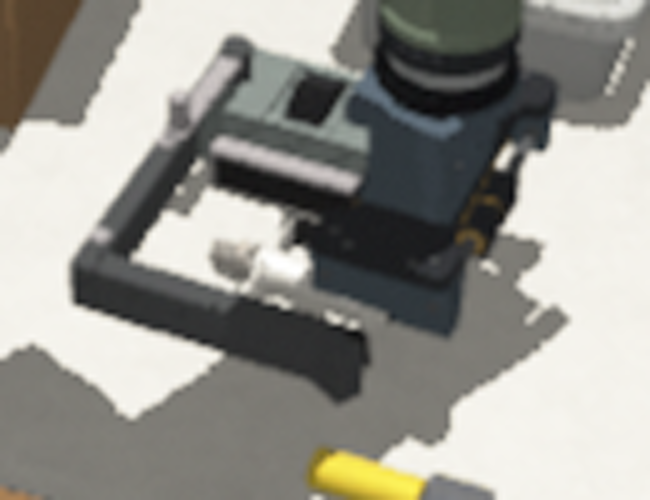

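Request:
move_arm --plan '[[[0.06, 0.9, 0], 0, 1], [[0.06, 0.9, 0], 0, 1], [[0.06, 0.9, 0], 0, 1], [[0.06, 0.9, 0], 0, 1], [[0, 0, 0], 0, 1]]'

```text
time_s: 15.65
ee_pos: [492.9, -178.1, 7.8]
ee_rot: [-179.9, -0.0, 85.9]
force: [-0.1, 0.5, 0.1]
gripper_width: 0.3
gripper_force: 0.0
```

Request:
move_arm --plan '[[[0.03, 0.35, 0], 0, 1], [[0, 0.2, 0], 0, 1], [[0, 0, 0], 0, 1]]'

```text
time_s: 15.95
ee_pos: [493.4, -173.9, 7.9]
ee_rot: [-180.0, -0.0, 85.9]
force: [0.2, -0.5, -0.2]
gripper_width: 0.5
gripper_force: 0.0
```

```bash
python3 - <<'E'
from pf import *
s=env.state();print(s['ee_pos'],s['force'],ab(*s['ee_pos'][:2]))
p=env.grab_frame('side');w=cloud(p);
d=w[...,:2]-[530.7-4.9,-106.9-3.5];t=np.radians(-4.1);a=d@[np.cos(t),np.sin(t)];b=d@[-np.sin(t),np.cos(t)]
m=(a>-65)&(a<15)&(b<62)&(b>20)&(w[...,2]>7)&(w[...,2]<30);print(m.sum(),np.quantile(a[m],[.05,.5,.95]),np.quantile(b[m],[.5,.9,.98]))
m&=b>38;print('spindle a',np.median(a[m]),m.sum())
E
```

```text
[ 493.41030108 -173.86750901    7.8914379 ] [ 0.16087273 -0.47070515 -0.19351372] [-32.4 -69.5]
115 [-55.73535293 -36.08269189   2.6366895 ] [29.09078428 52.12372888 56.9086976 ]
spindle a -36.032093586680915 36
```

Request:
move_arm --plan '[[[0.01, 0.2, 0], 0, 1], [[0.01, 0.2, 0], 0, 1], [[0, 0.1, 0], 0, 1], [[0, 0, 0], 0, 1]]'

```text
time_s: 16.4
ee_pos: [493.7, -168.9, 8.0]
ee_rot: [180.0, -0.0, 85.9]
force: [-0.3, -0.4, -0.6]
gripper_width: 0.5
gripper_force: 0.0
```

Request:
move_arm --plan '[[[-0.2, -2.5, 0], 0, 1], [[-0.3, -4, 2], 0, 1], [[0, -4, 4], 0, 1], [[0, -4, 4], 0, 1], [[0, -3, 0], 0, 1]]'

```text
time_s: 16.9
ee_pos: [491.4, -338.5, 104.1]
ee_rot: [179.5, 0.3, 85.8]
force: [0.3, -0.5, 0.1]
gripper_width: 0.8
gripper_force: 0.0
```

```bash
cat > look.py <<'E'
from pf import *
def look(tag):
    s=env.state();print(s['ee_pos'],s['ee_rot'],ab(*s['ee_pos'][:2]))
    p=env.grab_frame('top');w=cloud(p)
    d=w[...,:2]-[530.7,-106.9];t=np.radians(-4.1);a=d@[np.cos(t),np.sin(t)];b=d@[-np.sin(t),np.cos(t)];z=w[...,2]
    q=[.02,.5,.98]
    for n,m in {'spindle':(abs(a+37)<25)&(b>38)&(b<62)&(z>10)&(z<28),'barrel':(abs(a+37)<25)&(b>-35)&(b<15)&(z>12)&(z<32),'barrelrear':(abs(a+37)<14)&(b<-35)&(b>-75)&(z>12)&(z<32),'cageL':(a>-76)&(a<-55)&(b>-70)&(b<45)&(z>12)&(z<30),'cageR':(a>-25)&(a<12)&(abs(b+10)<18)&(z>12)&(z<30),'jaw':(a>-5)&(a<48)&(abs(b)<40)&(z>25)&(z<38),'beam':(abs(a+60)<15)&(b>55)&(b<80)&(z>26)&(z<42)}.items():
        if m.sum()>3: print(n,m.sum(),'a',np.round(np.quantile(a[m],q),1),'b',np.round(np.quantile(b[m],q),1))
        else: print(n,m.sum())
    f=240/np.tan(np.radians(p['fovy'])/2)
    cv2.imwrite('pics/%s.png'%tag,cv2.resize(p['frame'][200:300,280:410,::-1],None,fx=5,fy=5,interpolation=cv2.INTER_CUBIC))
E
python3 -c "
from look import *
look('L1')"
```

```text
[ 491.38366358 -338.53276169  104.06548093] [179.46415116   0.31310033  85.84257318] [ -22.7 -233.9]
spindle 66 a [-39.6 -33.2 -25.2] b [38.7 49.  61.6]
barrel 169 a [-41.  -33.6 -23.5] b [-34.  -10.5  13.6]
barrelrear 60 a [-46.3 -34.8 -24.2] b [-49.5 -41.8 -35.5]
cageL 107 a [-73.4 -69.2 -58.4] b [-42.2  -3.8  31.9]
cageR 57 a [-24.6   3.2   8.5] b [-27.1 -10.4   6.9]
jaw 246 a [ 2.7 33.8 42.8] b [-37.9   1.   37.8]
beam 91 a [-74.3 -60.5 -45.6] b [63.8 70.9 79.3]
```

View pics/L1.png

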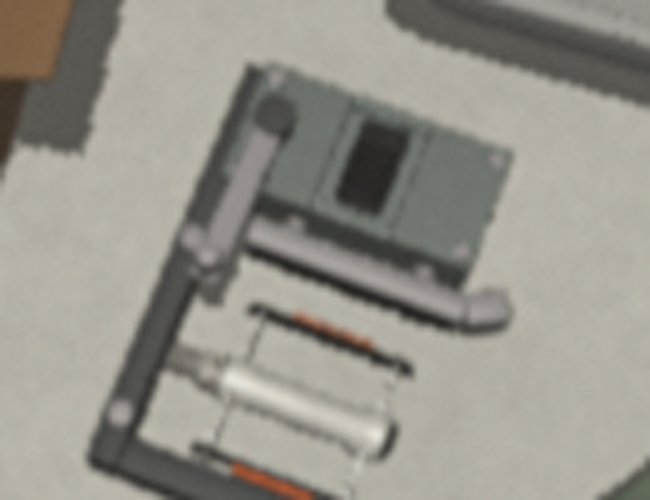

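Request:
move_arm --plan '[[[1.1, 1.9, 0.5], -7.5, 1], [[1.1, 1.9, 0.5], -7.5, 1], [[1.1, 1.9, 0], -7.5, 1], [[1.1, 1.9, 0], -7.5, 1], [[1.1, 1.9, 0], -7.5, 1]]'

```text
time_s: 17.45
ee_pos: [543.7, -238.6, 108.3]
ee_rot: [-179.9, 0.0, 48.1]
force: [0.6, -0.2, -0.4]
gripper_width: 0.6
gripper_force: 0.0
```

Request:
move_arm --plan '[[[1.1, 1.9, 0], -7.5, 1], [[1.1, 1.9, 0], -7.5, 1], [[1.1, 1.9, 0], -7.5, 1], [[1.1, 1.9, 0], -7.5, 1], [[1.1, 1.9, 0], -7.5, 1]]'

```text
time_s: 17.95
ee_pos: [598.7, -143.6, 108.2]
ee_rot: [-180.0, 0.1, 10.6]
force: [0.0, -0.3, 0.1]
gripper_width: 0.5
gripper_force: 0.0
```

Request:
move_arm --plan '[[[1.1, 1.9, 0], -7.5, 1], [[1.1, 1.9, 0], -7.5, 1], [[0, 0, -3], 0, 1], [[0, 0, 0], 0, 1], [[0, 0, 0], 0, 1]]'

```text
time_s: 18.45
ee_pos: [619.9, -106.6, 78.1]
ee_rot: [-180.0, 0.1, -4.1]
force: [-0.1, 0.3, 0.1]
gripper_width: 0.6
gripper_force: 0.0
```

Request:
move_arm --plan '[[[0.5, -0.2, -1], 0, 1], [[0, 0, -0.8], 0, 1], [[0, 0, 0], 0, 1], [[0, 0, 0], 0, 1]]'

```text
time_s: 18.85
ee_pos: [625.6, -109.1, 60.5]
ee_rot: [-180.0, 0.0, -4.1]
force: [-0.8, 0.5, -0.3]
gripper_width: 0.1
gripper_force: 0.0
```

Request:
move_arm --plan '[[[0, 0, -0.3], 0, 1], [[0, 0, -0.3], 0, 1], [[0, 0, 0], 0, 1], [[0, 0, 0], 0, 1]]'

```text
time_s: 19.25
ee_pos: [625.7, -108.8, 54.7]
ee_rot: [180.0, 0.0, -4.1]
force: [0.2, 0.3, -0.8]
gripper_width: 0.3
gripper_force: 0.0
```

Request:
move_arm --plan '[[[0, 0, -0.2], 0, 1], [[0, 0, -0.2], 0, 1], [[0, 0, 0], 0, 1], [[0, 0, 0], 0, 1]]'

```text
time_s: 19.65
ee_pos: [627.5, -109.0, 53.5]
ee_rot: [180.0, -0.3, -4.1]
force: [-0.8, 1.1, 10.6]
gripper_width: 0.4
gripper_force: 5.6
```

Request:
move_arm --plan '[[[-0.65, 0.05, 0], 0, 1], [[-0.65, 0.05, 0], 0, 1], [[-0.65, 0.05, 0], 0, 1], [[-0.65, 0.05, 0], 0, 1], [[0, 0, 0], 0, 1]]'

```text
time_s: 20.15
ee_pos: [601.9, -107.3, 53.5]
ee_rot: [179.9, -0.4, -4.1]
force: [-0.4, -0.0, 10.2]
gripper_width: 0.2
gripper_force: 5.2
```

Request:
move_arm --plan '[[[0, 0, 1.2], 0, 1], [[1.3, -0.1, 0], 0, 1], [[1.3, -0.1, 0], 0, 1], [[0, 0, -0.8], 0, 1], [[0, 0, -0.4], 0, 1]]'

```text
time_s: 20.65
ee_pos: [627.5, -109.0, 53.1]
ee_rot: [180.0, -0.3, -4.1]
force: [-0.7, 1.5, 27.7]
gripper_width: -0.0
gripper_force: 13.7
```

Request:
move_arm --plan '[[[0, 0, 0], 0, 1], [[0, 0, 0], 0, 1]]'

```text
time_s: 20.85
ee_pos: [627.6, -109.0, 53.5]
ee_rot: [180.0, -0.3, -4.1]
force: [1.1, 1.1, 12.5]
gripper_width: 0.6
gripper_force: 6.4
```

Request:
move_arm --plan '[[[-0.5, 0.04, 0], 0, 1], [[-0.5, 0.04, 0], 0, 1], [[-0.4, 0.03, 0], 0, 1], [[-0.2, 0.02, 0], 0, 1], [[0, 0, 0], 0, 1]]'

```text
time_s: 21.35
ee_pos: [611.9, -108.0, 53.5]
ee_rot: [179.9, -0.4, -4.1]
force: [1.4, -0.0, 13.1]
gripper_width: 0.5
gripper_force: 6.2
```

Request:
move_arm --plan '[[[-0.2, 0.02, 0], 0, 1], [[-0.2, 0.01, 0], 0, 1], [[0, 0, 0], 0, 1], [[0, 0, 0], 0, 1]]'

```text
time_s: 21.75
ee_pos: [608.8, -107.8, 53.5]
ee_rot: [179.9, -0.5, -4.1]
force: [3.1, -0.3, 11.6]
gripper_width: 0.6
gripper_force: 5.6
```

Request:
move_arm --plan '[[[-0.2, 0.01, 0], 0, 1], [[-0.2, 0.01, 0], 0, 1], [[-0.2, 0.01, 0], 0, 1], [[0, 0, 0], 0, 1]]'

```text
time_s: 22.15
ee_pos: [604.4, -107.6, 53.5]
ee_rot: [179.9, -0.7, -4.1]
force: [6.9, 0.5, 8.8]
gripper_width: 0.3
gripper_force: 4.2
```

Request:
move_arm --plan '[[[0, 0, 1], 0, 1], [[1.4, -0.1, 0], 0, 1], [[0, 0, -0.6], 0, 1], [[0, 0, -0.45], 0, 1], [[0, 0, 0], 0, 1]]'

```text
time_s: 22.65
ee_pos: [615.3, -108.1, 53.4]
ee_rot: [180.0, -0.3, -4.1]
force: [0.1, 2.3, 19.0]
gripper_width: 0.5
gripper_force: 9.2
```

Request:
move_arm --plan '[[[-0.2, 0.01, 0], 0, 1], [[-0.2, 0.01, 0], 0, 1], [[-0.2, 0.01, 0], 0, 1]]'

```text
time_s: 22.95
ee_pos: [613.3, -108.0, 53.6]
ee_rot: [180.0, -0.9, -4.1]
force: [10.5, 1.0, 10.4]
gripper_width: 0.7
gripper_force: 4.9
```

Request:
move_arm --plan '[[[-0.2, 0.01, 0], 0, 1], [[-0.2, 0.01, 0], 0, 1], [[0, 0, 0], 0, 1]]'

```text
time_s: 23.25
ee_pos: [609.6, -108.1, 53.5]
ee_rot: [179.9, -0.9, -4.1]
force: [7.9, 0.3, 10.2]
gripper_width: 0.4
gripper_force: 5.2
```

Request:
move_arm --plan '[[[0, 0, 3], 0, 1], [[0, 0, 4], 0, 0.74], [[-2.4, -3, 0], 0, 0.74], [[-2.4, -5, 0], 0, 0.74], [[-2.3, -5, 0], 0, 0.74]]'

```text
time_s: 23.75
ee_pos: [534.6, -227.9, 119.3]
ee_rot: [-180.0, 0.2, -4.0]
force: [1.1, -1.2, 0.9]
gripper_width: 23.8
gripper_force: 0.0
```

Request:
move_arm --plan '[[[0, -5, 0], 0, 0.74], [[0, -5, 0], 0, 0.74], [[0, 0, 0], 0, 0.74]]'

```text
time_s: 24.05
ee_pos: [535.2, -333.1, 118.7]
ee_rot: [179.9, 0.1, -4.4]
force: [0.3, -0.3, -0.6]
gripper_width: 23.9
gripper_force: 0.0
```

```bash
python3 -c "
from look import *
look('L2')"
```

```text
[ 535.20253786 -333.06876853  118.70903813] [ 1.79911135e+02  9.76287827e-02 -4.42872472e+00] [  20.7 -225.3]
spindle 64 a [-44.3 -38.  -30.1] b [38.7 49.3 61.4]
barrel 172 a [-45.6 -37.9 -28. ] b [-34.3 -10.3  14. ]
barrelrear 60 a [-49.  -37.6 -26.1] b [-49.8 -41.8 -35.5]
cageL 76 a [-74.2 -72.7 -57.6] b [-42.9  -3.7  32.3]
cageR 61 a [-2.   0.9  7.4] b [-27.2 -10.3   7.3]
jaw 262 a [-1.7  9.3 36.7] b [-38.4  -1.5  37.6]
beam 89 a [-74.1 -60.2 -45.3] b [63.8 71.2 79. ]
```

View pics/L2.png

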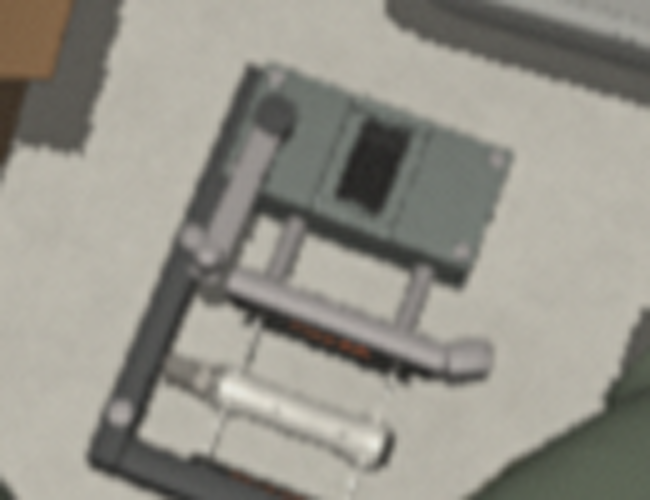

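Request:
move_arm --plan '[[[0, 4.7, 0], 0, 0.74], [[0, 4.7, 0], 0, 0.74], [[0, 4.7, 0], 0, 0.74], [[0.1, 4.7, 0], 0, 0.74], [[0.1, 4.7, 0], 0, 0.74]]'

```text
time_s: 24.6
ee_pos: [536.9, -89.7, 119.3]
ee_rot: [-180.0, 0.2, -4.1]
force: [1.0, 0.5, 0.0]
gripper_width: 23.6
gripper_force: 0.0
```

Request:
move_arm --plan '[[[0.1, 4.7, 0], -0.8, 0.74], [[0, 0, 0], 0, 0.74], [[0, 0, 0], 0, 0.74], [[0, 0, 0], 0, 0.74]]'

```text
time_s: 25.0
ee_pos: [539.3, -46.1, 119.8]
ee_rot: [180.0, 0.1, -4.9]
force: [0.9, 1.1, -0.1]
gripper_width: 23.6
gripper_force: 0.0
```

```bash
python3 - <<'E'
import numpy as np
t=np.radians(-4.1);c,s=np.cos(t),np.sin(t);M=np.array([[c,-s],[s,c]]);O=np.array([530.7,-106.9])
f=lambda th:O+M@(np.array([81,55])+78*np.array([-np.sin(th),-np.cos(th)]))
ths=np.linspace(1.59,-0.12,15);pts=np.array([f(t) for t in ths]);print(np.round(pts,0)[[0,5,10,14]]);print(np.round(np.diff(pts,axis=0)/10,2).tolist(),np.degrees(ths[1]-ths[0]))
E
```

```text
[[ 538.  -51.]
 [ 548.  -97.]
 [ 582. -128.]
 [ 619. -136.]]
[[-0.03, -0.95], [0.09, -0.95], [0.2, -0.93], [0.31, -0.9], [0.42, -0.85], [0.52, -0.8], [0.62, -0.73], [0.7, -0.65], [0.77, -0.56], [0.84, -0.46], [0.88, -0.35], [0.92, -0.24], [0.94, -0.13], [0.95, -0.01]] -6.998270211955053
```

Correct y by −5 mm, then descend.

Request:
move_arm --plan '[[[-0.1, -0.5, -1.5], 0, 0.74], [[0, 0, -1.3], 0, 0.74], [[0, 0, 0], 0, 0.74], [[0, 0, 0], 0, 0.74]]'

```text
time_s: 25.4
ee_pos: [539.0, -51.9, 92.1]
ee_rot: [180.0, 0.0, -5.0]
force: [0.5, -0.2, 1.0]
gripper_width: 23.8
gripper_force: 0.0
```

Request:
move_arm --plan '[[[0, 0, -0.7], 0, 0.74], [[0, 0, -0.7], 0, 0.74], [[0, 0, -0.5], 0, 0.74], [[0, 0, 0], 0, 0.74], [[0, 0, 0], 0, 0.74]]'

```text
time_s: 25.9
ee_pos: [539.2, -50.9, 73.1]
ee_rot: [180.0, 0.0, -4.9]
force: [-0.5, -0.2, -0.2]
gripper_width: 24.0
gripper_force: 0.0
```

Request:
move_arm --plan '[[[-0.1, -0.95, 0], 7, 0.74], [[0.09, -0.95, 0], 7, 0.74], [[0.2, -0.93, 0], 7, 0.74], [[0.31, -0.9, 0], 7, 0.74], [[0.42, -0.85, 0], 7, 0.74]]'

```text
time_s: 26.4
ee_pos: [548.4, -96.9, 73.5]
ee_rot: [-180.0, -0.0, 30.4]
force: [0.4, 0.0, 0.1]
gripper_width: 23.9
gripper_force: 0.2
```

Request:
move_arm --plan '[[[0.52, -0.8, 0], 7, 0.74], [[0.62, -0.73, 0], 7, 0.74], [[0.7, -0.65, 0], 7, 0.74], [[0.77, -0.56, 0], 7, 0.74], [[0.84, -0.46, 0], 7, 0.74]]'

```text
time_s: 26.9
ee_pos: [583.1, -128.9, 73.4]
ee_rot: [180.0, -0.0, 65.4]
force: [-0.7, 0.8, -0.7]
gripper_width: 23.7
gripper_force: 0.2
```

Request:
move_arm --plan '[[[0.88, -0.35, 0], 7, 0.74], [[0.92, -0.24, 0], 7, 0.74], [[0.94, -0.13, 0], 7, 0.74], [[0.8, -0.01, 0], 7, 0.74], [[0, 0, 0], 0, 0.74]]'

```text
time_s: 27.4
ee_pos: [615.3, -135.6, 72.8]
ee_rot: [-179.5, -0.1, 93.2]
force: [-6.8, -0.3, 4.4]
gripper_width: 23.5
gripper_force: 3.4
```

Request:
move_arm --plan '[[[0.3, 0, 0], 0, 0.74], [[0, 0, 0], 0, 0.74]]'

```text
time_s: 27.6
ee_pos: [615.6, -135.6, 72.6]
ee_rot: [-179.2, -0.1, 93.1]
force: [-11.7, -0.6, 6.2]
gripper_width: 23.6
gripper_force: 5.9
```

Request:
move_arm --plan '[[[-0.8, 0, 0], 0, 0.74], [[0, 0, 3], 0, 0.74], [[0, 0, 4], 0, 0.74], [[-1, -4, 1], 0, 0.74], [[-2, -5, 0], 0, 0.74]]'

```text
time_s: 28.1
ee_pos: [587.5, -222.7, 156.6]
ee_rot: [179.5, 0.2, 93.3]
force: [0.4, -0.3, -0.4]
gripper_width: 23.5
gripper_force: 0.0
```

Request:
move_arm --plan '[[[-2, -5, 0], 0, 0.74], [[-2, -5, 0], 0, 0.74], [[0, 0, 0], 0, 0.74], [[0, 0, 0], 0, 0.74]]'

```text
time_s: 28.5
ee_pos: [547.3, -316.1, 153.3]
ee_rot: [179.9, -0.0, 92.9]
force: [1.0, -0.2, -0.4]
gripper_width: 23.6
gripper_force: 0.0
```

```bash
python3 - <<'E'
from look import *
look('L3')
p=env.grab_frame('top');w=cloud(p).reshape(-1,3);d=w[:,:2]-[530.7,-106.9];t=np.radians(-4.1);a=d@[np.cos(t),np.sin(t)];b=d@[-np.sin(t),np.cos(t)]
m=(w[:,2]>76)&(a>50)&(a<110)&(b<0)&(b>-60);print('post',a[m].mean(),b[m].mean(),'theta',np.arctan2(81-a[m].mean(),55-b[m].mean()))
E
```

```text
[ 547.30893003 -316.14362198  153.34214137] [ 1.79938397e+02 -1.26444073e-02  9.29407630e+01] [  31.5 -207.5]
spindle 62 a [-44.3 -38.1 -30.3] b [39.3 49.8 61.2]
barrel 169 a [-45.8 -38.4 -28.1] b [-34.4 -10.4  13.8]
barrelrear 61 a [-48.4 -37.7 -26. ] b [-49.8 -41.9 -35.5]
cageL 71 a [-74.2 -72.6 -57.2] b [-39.7  -0.2  32.2]
cageR 62 a [-1.9  0.7  5.9] b [-27.2  -9.2   7.4]
jaw 254 a [-1.7  8.9 30.3] b [-38.5  -2.2  38. ]
beam 89 a [-74.6 -59.6 -45.3] b [63.6 70.5 79.4]
post 80.31122032657096 -22.78143590734966 theta 0.008855090707588154
```

View pics/L3.png

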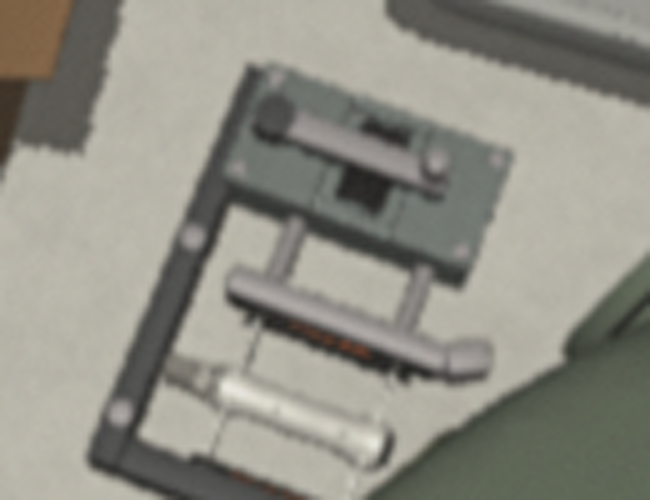

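The bar is back over the wheel (angle about 0), and the pedal is seated and square with the jaw against it. I'm handing the job in.

```bash
python3 -c "
from workcell import env
print(env.job_done())"
```

```text
the job is handed in; nothing more can be done
None
```

The pedal is clamped square against the fixed jaw, with its spindle about 3 mm from the rear beam. The wheel is rolled until it stalled, the lock bar is back over it, and the job was handed in at about 28.6 s, with no verdict returned.

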